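# Hang the dressed stove panel on the rack's two hooks

## Task

The stove panel standing in the cradle has had its edges dressed: lift it out and hang it on the bench rack by its two knob holes. Turn it square to the rack, bring it in from the side so that both upturned hook tips pass through the holes, then lower it into the hooks so that it hangs from both behind the tips, and let go of it. Leave the flap disc, the wire brush and the file where they lie.

Things in the scene. Friction and masses are not known exactly. Their poses are not given: they have to be found in the camera images.
- panel_center (a point): Middle (width, height, depth) of the loose part to hang: an upright pale grey pressed-steel stove panel, 190 mm wide (y), 160 high (z), 15 deep over its folded edges (x), about 0.4 kg. Its top 30 mm is a closed hem, 15 mm thick over the full width: pinch it there from above at mid-width. The flat face sheet, 3 mm, is on its -x side, 4.5 to 7.5 mm from the middle.
- panel_holes (a point): Point of the panel midway between its two round through holes (34 mm diameter, centres 50 mm to either side along the panel's y), in the face sheet, 25 mm above and 6 mm to the -x side of the panel's middle. Highest point of each hole: 17 mm above this point, 38 mm below the panel's top edge. Axes as the panel's. It may hang either way round.
- rack: Bench rack of dark square tube, 190 mm wide, bolted down: two posts, a 25 mm square crossbar along its y (top 196 mm above the bench), two 5 mm thick feet reaching 100 mm to -x. Two J-hooks of 8 mm round bar lie on the crossbar at y = -50 and +50 mm and reach out to the rack's -x; nothing rises above them. Origin: on the bench below the middle of the crossbar.
- hook_tips (a point): Point of the rack midway between its two hook tips, level with their tops: 79 mm to -x of the rack's origin and 216 mm above the bench, 12 mm above the top of the level hook bars. The rounded hook ends reach 4 mm farther to -x; the bars' undersides are 196 mm above the bench. Axes as the rack's.
- rack_seat (a point): Point of the rack midway between its two hooks and in the middle of their throats: 42 mm to -x of the origin, 204 mm above the bench, level with the top of the hook bars, where the tops of the panel's holes come to rest. The level throat runs from the crossbar (29 mm to +x of this point) to the upturned ends (26 mm to -x). Axes as the rack's.
- cradle: Cradle fixed to the bench: a 150 x 170 mm plywood base 12 mm thick with two angle irons that form an upright slot along its y, 19 mm wide, 150 mm long, floor 12 mm and wall tops 48 mm above the bench. The panel stands loosely in it on its lower edge. Origin: on the bench under the middle of the slot.
- flap_disc: Bystander: brown flap disc, 115 mm diameter, 15 mm thick, lying flat. Origin at the centre of its underside.
- cup_brush: Bystander: wire cup brush standing on its bristles, 72 mm diameter, 58 mm high. Origin at the centre of its underside.
- file: Bystander: flat file with a wooden handle, 255 mm long, lying along its x, handle to -x. Origin on the bench under its middle.
Mind the look-alikes: they are no part of the job. Of the things that look like the part that bears panel_center, the smaller one is meant.

How it is judged:
By the outcome, as a careful person would: the job done as asked, in the order asked, and still so for the second after the job is handed in, with the robot touching nothing.
It also fails if it takes over 56 s, if anything falls off the work surface, if the arm or the gripper's body presses on something with over 40 N, if the wrist force passes 120 N, or if a joint passes its speed limit or range.

## Robot

A 6-joint arm with a two-finger parallel gripper is mounted at the origin on the work surface. World frame = base frame: x ahead of the robot, y to its left, z up, the work surface at z = 0. Lengths are in mm, angles in degrees, forces in N, time in s.
With the tool pointing down it reaches from about 250 to 800 mm from the base axis. Payload 3.9 kg.
Tool frame: the origin (TCP) lies midway between the tips of the shut fingers; the grasp point (between the pads) lies bot.tcp_to_grasp behind it (bot.tcp_to_grasp is the distance from the TCP to the grasp point, in mm); z points along the fingers, y is the line along which they close (so a half turn about z gives the same grasp; the last joint's range is limited). The gripper opens to 85 mm and grips with 20 to 120 N. Pads are 22 mm wide; open, the fingers measure 114 mm over their backs; the gripper's body (76 mm by 85 mm) begins 54 mm behind the grasp point. The pads swing forward as they close: fully open they stand 13 mm farther back than shut.
Start: joints at [64.4, 14.897, -7.913, 67.191, 0, 90], TCP at [226.837, 473.455, 231.304] pointing down, gripper open.
Joint ranges: [-159.42, 159.42], [-47.68, 98.78], [-73.54, 78.23], [-108.79, 121.32], [-90, 84.71], [-180, 180]. Speed limits (degrees/s): [147.25, 147.25, 180, 180, 180, 180].

## Interface

Orientations are given as [roll, pitch, yaw] about the fixed x, y, z axes, in that order (R = Rz(yaw) Ry(pitch) Rx(roll)).
In Python, from plant import bot, eyes, outline_of, place_of gives the robot as it stands.
- The arm moves only by the shell command python3 -m inch 'ROWS' [FORCE]. ROWS is text: rows parted by semicolons, each of 7 numbers parted by spaces: the shift along the tool's x, y, z in mm, then the turn, a rotation vector about the tool's x, y, z in degrees, then the opening in per cent of the stroke, from 0 (shut) to 100 (fully open). In form: x y z rx ry rz jaw; .... A call has 1 to 12 rows; each row is the pose to reach, as a shift and turn from the pose commanded when the call began, along the tool's axes at that moment; what a row does not reach only later rows make up. A row lasts 1/8 s, in which the tool goes at most 62.5 mm and 10.7 degrees, less where a joint would pass 70% of its speed; a pose out of reach is approached as far as the arm can. A call with a gripper value outside its range is refused whole. The fingers move at their own pace and stop on an object; FORCE is the grip in N (left out, the last holds). Time passes only in rows, so rows that repeat a pose let the fingers close. It gives the time, the measured TCP pose, the force, the opening and the grip force at its end, in the units of the state.
- bot.sense(): the state, without advancing time (a new reading comes with each control period).
- eyes.grab_frame(name): name is "side" or "top"; returns a dict with "img" (480x640x3 uint8, blue, green, red), "z_map" (480x640 float32, mm along the optical axis (not along the pixel's ray), 0 where there is no reading), "fovy" (degrees; the focal length in pixels is half the picture's height over the tangent of half this angle, whatever the lens; pixels are square), "cx", "cy" (the principal point, pixels), "rvec" (rotation vector, rad) and "tvec" (3), from world to camera coordinates, as OpenCV has them. Camera axes: x right, y down, z forward; pixel columns grow to the right and rows downward; lengths in mm; the calibration is good to about 2 mm. A picture is of the moment at which its call begins.
- bot.job_done(): hands the job in; it is judged then, once.
Trained networks look in a picture, given as the dict that the camera call returned (one of the last four; its "shot" number tells which), for a name from the list of things; names that differ only in an ending like _2 or _b are one class to them, and where a whole thing is asked for, a point or a joint stands for the part that bears it (a point fixed in the world has none). Each returns a list of dicts, best first, with "conf" (0 to 1); they miss things now and then, are a little off and sometimes report something else, mostly with a low value. They report only what shows in the picture. A call takes as long as a camera call. They do not tell look-alikes from the thing itself.
- outline_of(picture, name): "pixels" (480x640 bool, what is visible of it) and "xy" ([column, row] in pixels, amid what is visible of it).
- place_of(picture, name): "xy" ([column, row] in pixels: a listed point, or the origin of a listed thing).
The state is a dict: "clock": time; "joints": joint angles; "dq": joint speeds; "effort": joint torques, N m; "tool_pos": TCP position; "tcp_rot": TCP orientation; "contact_force": force on the tool from outside, world axes, zero at the start; "moment": the same for the moment, N m; "finger_gap": opening from 0.0 (shut) to 1.0 (fully open); "grip_force": force on a finger pad.
Only numpy, scipy, OpenCV 4.12 (cv2) and the standard library are available. Lean on these libraries where they do the work, as an engineer would, in place of code of your own. Each camera call takes 0.05 s, during which the arm holds its last target. There are 200 camera calls.

## Working session

There is one attempt and no reset: what is moved stays moved. The work goes in short steps, Python scripts to look and compute and a shell command to move; the robot and the scene stay as the last step left them, time stands still between calls to the robot, and variables do not carry over. Pictures are saved under pics/ and viewed, at most 10 in all, crops included, and the job is handed in when it is done.

```bash
mkdir -p pics; ls; cat > h.py <<'E'
import numpy as np,cv2
from plant import bot,eyes,outline_of,place_of
def cam(p):
    f=240/np.tan(np.radians(p["fovy"])/2)
    R,_=cv2.Rodrigues(np.array(p["rvec"],float)); return f,R,np.array(p["tvec"],float).ravel()
def ray(p,xy):
    f,R,t=cam(p); d=np.array([(xy[0]-p["cx"])/f,(xy[1]-p["cy"])/f,1.]); return -R.T@t,R.T@d
def at_z(p,xy,z):
    o,d=ray(p,xy); return o+d*(z-o[2])/d[2]
def cloud(p):
    f,R,t=cam(p); v,u=np.mgrid[:480,:640]; z=p["z_map"].astype(float)
    c=np.stack([(u-p["cx"])/f*z,(v-p["cy"])/f*z,z],-1)
    return (c-t)@R   # world
def tri(p,a,q,b):
    o1,d1=ray(p,a);o2,d2=ray(q,b)
    s=np.linalg.lstsq(np.stack([d1,-d2],1),o2-o1,rcond=None)[0]
    A,B=o1+d1*s[0],o2+d2*s[1]; return (A+B)/2,np.linalg.norm(A-B)
E
python3 - <<'E'
from h import *
s=bot.sense();print(s,bot.tcp_to_grasp)
P={n:eyes.grab_frame(n) for n in("side","top")}
for n,p in P.items():
    cv2.imwrite(f"pics/{n}0.png",p["img"]); print(n,-cam(p)[1].T@cam(p)[2],cam(p)[1][2])
    for k in["panel_center","panel_holes","rack","hook_tips","rack_seat","cradle","flap_disc","cup_brush","file"]:
        print(k,[(np.round(r["xy"]).tolist(),round(r["conf"],2)) for r in place_of(p,k)])
    for k in["panel_center","rack","cradle"]:
        for r in outline_of(p,k):
            m=r["pixels"]&(p["z_map"]>0);c=cloud(p)[m]
            print(" outl",k,round(r["conf"],2),np.round(r["xy"]),m.sum(),np.percentile(c,[2,50,98],axis=0).round().tolist())
E
```

```text
pics
{'clock': 0.0, 'joints': array([ 6.44006100e+01,  1.49357170e+01, -7.98668642e+00,  6.71904020e+01,
        1.27131956e-04,  8.99988562e+01]), 'dq': array([-0.03565699, -0.01113821, -0.02304907,  0.01267481,  0.02333121,
       -0.11282038]), 'effort': array([-8.95787580e-04, -4.05679142e+01,  2.53923976e+01,  1.87668350e-02,
        9.28952932e-05,  8.70114008e-06]), 'tool_pos': array([226.54078704, 472.8416615 , 230.45893131]), 'tcp_rot': array([-1.79887195e+02, -1.29383559e-04,  1.54401754e+02]), 'contact_force': array([0.25119245, 0.33257691, 0.15650606]), 'moment': array([-0.01375369,  0.0038552 ,  0.00999093]), 'grip_force': 0.0, 'finger_gap': 0.9946465045295803} 18.700000000000003
side [-139.64653043 -878.25226955  907.86930809] [ 0.46939341  0.66406279 -0.58197117]
panel_center [([286.0, 348.0], 0.96), ([318.0, 199.0], 0.75)]
panel_holes [([290.0, 340.0], 0.87), ([313.0, 192.0], 0.61), ([317.0, 227.0], 0.52)]
rack [([409.0, 300.0], 0.84)]
hook_tips [([384.0, 226.0], 0.83)]
rack_seat [([398.0, 228.0], 0.64)]
cradle [([314.0, 227.0], 0.57)]
flap_disc [([279.0, 279.0], 0.62
[... 691 characters left out ...]
33.0, 177.0], 0.65)]
rack [([376.0, 188.0], 0.56)]
hook_tips [([377.0, 194.0], 0.63)]
rack_seat [([378.0, 184.0], 0.77), ([284.0, 265.0], 0.2)]
cradle [([238.0, 186.0], 0.78)]
flap_disc [([283.0, 266.0], 0.68)]
cup_brush [([474.0, 244.0], 0.78)]
file [([166.0, 279.0], 0.84)]
 outl panel_center 0.81 [414. 334.] 1164 [[243.0, -350.0, 63.0], [255.0, -225.0, 213.0], [266.0, -103.0, 218.0]]
 outl panel_center 0.6 [230. 177.] 1693 [[620.0, 94.0, 21.0], [624.0, 184.0, 137.0], [641.0, 279.0, 175.0]]
 outl rack 0.94 [384. 183.] 3293 [[517.0, -254.0, -2.0], [616.0, -174.0, 67.0], [670.0, -57.0, 205.0]]
 outl cradle 0.93 [233. 196.] 2347 [[556.0, 121.0, 4.0], [599.0, 202.0, 13.0], [702.0, 284.0, 48.0]]
```

```bash
python3 - <<'E'
from h import *
S=eyes.grab_frame("side");T=eyes.grab_frame("top")
a=S["img"][120:420,160:560];b=T["img"][100:400,130:530]
cv2.imwrite("pics/a.png",cv2.resize(np.vstack([cv2.resize(a,(800,600))]),(800,600)))
cv2.imwrite("pics/b.png",cv2.resize(b,(800,600)))
def line(pts):
    c=np.median(pts[:,:2],0); 
    r=cv2.fitLine(pts[:,:2].astype(np.float32),cv2.DIST_HUBER,0,.01,.01).ravel(); return r.round(4)
for n,p in(("S",S),("T",T)):
    C=cloud(p);z=p["z_map"]>0
    m=z&(C[...,2]>166)&(C[...,2]<180)&(abs(C[...,0]-630)<60)&(C[...,1]>70)&(C[...,1]<320)
    q=C[m];print(n,"panel top",m.sum(),np.percentile(q,[1,50,99],axis=0).round(1).tolist(),line(q))
    m=z&(C[...,2]>188)&(C[...,2]<225)&(C[...,0]>450)&(C[...,0]<750)&(C[...,1]>-300)&(C[...,1]<30)
    q=C[m];print(n,"rack top",m.sum(),np.percentile(q,[1,50,99],axis=0).round(1).tolist(),line(q))
for k,ix,jx in(("hook_tips",0,0),("rack_seat",0,0),("rack",0,0),("cradle",0,0)):
    print(k,tri(S,place_of(S,k)[0]["xy"],T,place_of(T,k)[0]["xy"]))
E
```

```text
S panel top 336 [[619.9, 92.5, 166.4], [627.6, 180.2, 172.3], [641.4, 282.1, 176.5]] [ 2.850000e-02 -9.996000e-01  6.279211e+02  1.812105e+02]
S rack top 981 [[540.2, -260.9, 188.8], [616.9, -185.8, 197.6], [672.8, -86.8, 214.5]] [ 3.772000e-01  9.261000e-01  6.219168e+02 -1.790900e+02]
T panel top 558 [[621.0, 94.3, 166.3], [629.8, 188.6, 171.2], [640.4, 282.1, 177.3]] [ 3.110000e-02 -9.995000e-01  6.297194e+02  1.881028e+02]
T rack top 1152 [[544.8, -257.1, 188.8], [625.1, -171.7, 196.1], [673.1, -85.4, 213.6]] [ 3.843000e-01  9.232000e-01  6.286398e+02 -1.705884e+02]
hook_tips (array([ 558.39179486, -143.30435484,  227.73988999]), np.float64(6.404348635347557))
rack_seat (array([ 588.80406105, -157.29183054,  212.86289524]), np.float64(0.4348820214519365))
rack (array([ 630.36254903, -173.27148992,    4.54075228]), np.float64(0.4627006163753578))
cradle (array([621.06974602, 193.47239039,  15.23063795]), np.float64(1.8695200915443433))
```

View pics/a.png

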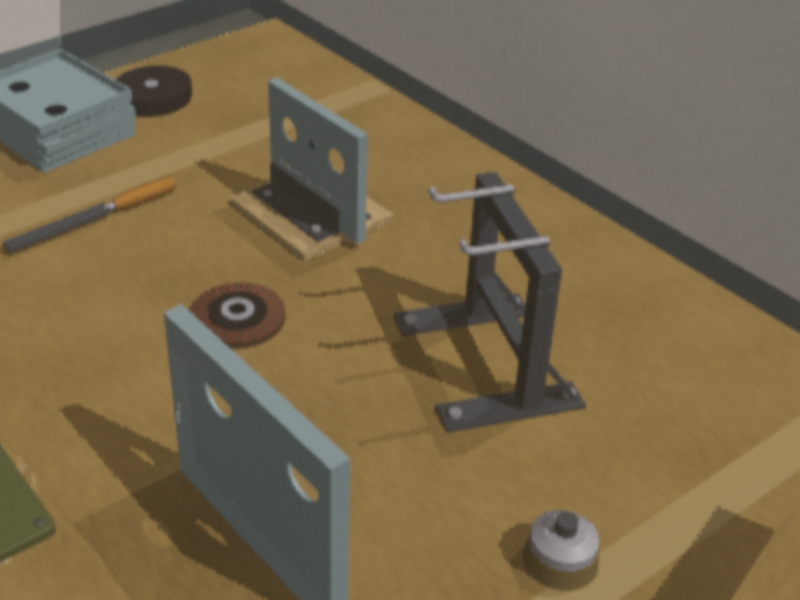

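View pics/b.png

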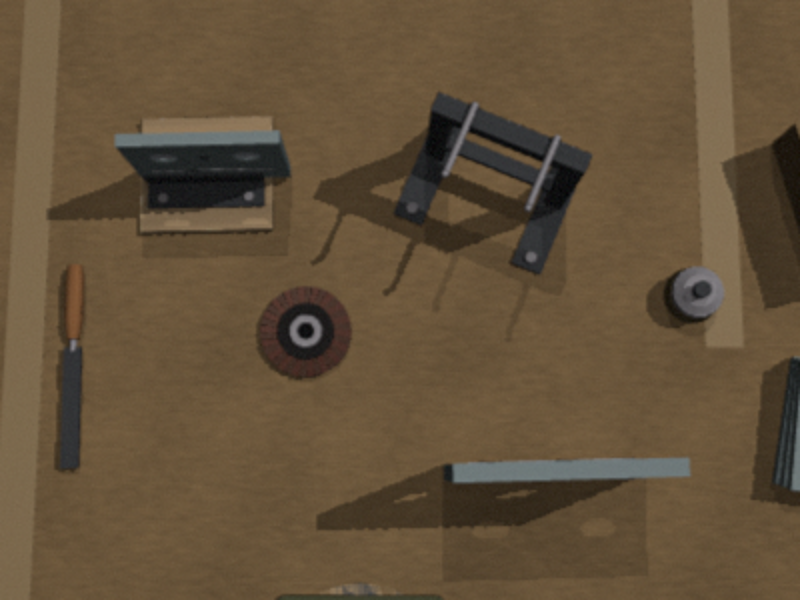

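The side crop shows the smaller panel standing in the cradle near (310,160), with its face toward the robot. The rack's hooks are near (440,190) and (470,245), pointing to the robot's left front. The big look-alike stands at (260,450), and the top view agrees. Next I'll get more exact yaws.

```bash
cat >> h.py <<'E'
def rack_fit(p):
    # hook bars' tops and crossbar, model: fit by optimisation over x,y,yaw of the rack silhouette points
    from scipy.optimize import minimize
    C=cloud(p); m=(p["z_map"]>0)&(C[...,2]>185)&(C[...,2]<222)&(C[...,0]>500)&(C[...,0]<720)&(C[...,1]>-300)&(C[...,1]<-40)
    q=C[m][:,:2]
    def sd(P):
        c,s=np.cos(P[2]),np.sin(P[2]); d=q-P[:2]; u=np.stack([d@[c,s],d@[-s,c]],1)
        def box(c0,h): 
            w=abs(u-c0)-h; return np.linalg.norm(np.maximum(w,0),axis=1)+np.minimum(w.max(1),0)
        return np.minimum.reduce([box([0,0],[12.5,95]),box([-35,50],[48,4]),box([-35,-50],[48,4])])
    f=lambda P:np.mean(np.minimum(abs(np.maximum(sd(P),-1)),8))
    best=min((minimize(f,[630,-174,np.radians(a)],method="Nelder-Mead",options=dict(initial_simplex=[[630,-174,np.radians(a)],[640,-174,np.radians(a)],[630,-164,np.radians(a)],[630,-174,np.radians(a+4)]],xatol=1e-3,fatol=1e-4)) for a in(-19,-22,-25)),key=lambda r:r.fun)
    return best.x[:2].round(1),np.degrees(best.x[2]).round(2),best.fun
E
python3 - <<'E'
from h import *
for n in("side","top"):
    p=eyes.grab_frame(n);C=cloud(p);z=p["z_map"]>0
    print(n,rack_fit(p))
    m=z&(C[...,2]>169)&(C[...,2]<178)&(abs(C[...,0]-630)<60)&(C[...,1]>70)&(C[...,1]<320)
    r=cv2.minAreaRect(C[m][:,:2].astype(np.float32));print("panel top rect",r)
    m=z&(C[...,2]>100)&(C[...,2]<165)&(abs(C[...,0]-630)<16)&(C[...,1]>70)&(C[...,1]<320)
    q=C[m]; 
    A=np.c_[q[:,1]-187,q[:,2]-120,np.ones(len(q))]
    for _ in range(5):
        k=np.linalg.lstsq(A,q[:,0],rcond=None)[0]; g=abs(A@k-q[:,0])<4; A,q=A[g],q[g]
    print("face: dx/dy,dx/dz,x at(187,120)",k,len(q))
E
```

```text
side (array([ 632.8, -172.1]), np.float64(-22.86), np.float64(0.9049981430385368))
panel top rect ((630.3858642578125, 189.44149780273438), (20.881389617919922, 195.40805053710938), 1.674092173576355)
face: dx/dy,dx/dz,x at(187,120) [-2.76768586e-02 -2.59724556e-03  6.24191557e+02] 820
top (array([ 632.7, -170.8]), np.float64(-22.87), np.float64(0.9137994023153656))
panel top rect ((629.9303588867188, 188.70132446289062), (17.301538467407227, 190.54847717285156), 1.4146755933761597)
face: dx/dy,dx/dz,x at(187,120) [-2.50842819e-02 -7.00034055e-03  6.23443860e+02] 520
```

```bash
cat > go.py <<'E'
# go.py x y z yaw | cx cy cz cyaw : shift in tool axes from commanded pose c to target (tool down)
import sys,numpy as np
a=list(map(float,sys.argv[1:9]));y=np.radians(a[7]);d=np.array(a[:3])-a[4:7]
print(np.round([d@[np.cos(y),np.sin(y),0],d@[np.sin(y),-np.cos(y),0],-d[2],0,0,-(a[3]-a[7])],2))
E
python3 go.py 630.5 188.5 231.3 91.5 226.837 473.455 231.304 154.4
```

```text
[-487.16  -82.56    0.      0.      0.     62.9 ]
```

```bash
python3 -m inch '-25 -4 0 0 0 3 100; -75 -12.5 0 0 0 9.5 100; -130 -22 0 0 0 17 100; -185 -31.5 0 0 0 24 100; -240 -41 0 0 0 31 100; -295 -50 0 0 0 38 100; -350 -59.5 0 0 0 45 100; -405 -69 0 0 0 52 100; -450 -76.5 0 0 0 58 100; -477 -81 0 0 0 61.5 100; -487.2 -82.6 0 0 0 62.9 100; -487.2 -82.6 0 0 0 62.9 100' 40
python3 - <<'E'
from h import *
s=bot.sense();print(s["tool_pos"],s["tcp_rot"],s["joints"])
p=eyes.grab_frame("side");cv2.imwrite("pics/c.png",cv2.resize(p["img"][80:320,200:520],(800,600)))
E
```

```text
clock: 3.4
tool_pos: [630.4, 188.5, 231.0]
tcp_rot: [-180.0, -0.0, 91.5]
contact_force: [-0.3, 0.4, 0.3]
finger_gap: 0.997
grip_force: 0.0
[630.36272527 188.46267217 230.997572  ] [-1.79953866e+02 -1.30040597e-02  9.15071345e+01] [1.66333723e+01 2.84492345e+01 1.29670131e+01 7.45589205e+01
 2.45919076e-02 1.05126224e+02]
```

View pics/c.png

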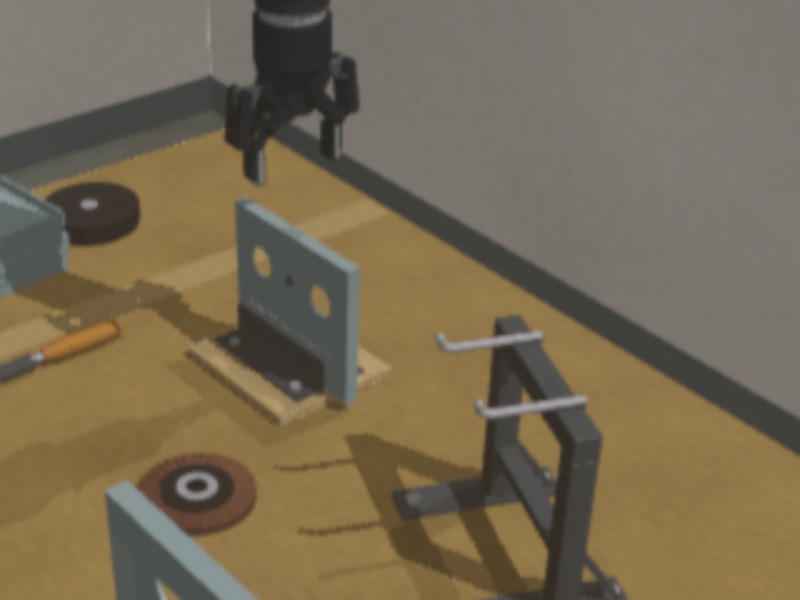

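The open gripper straddles the panel's top edge at mid-width, with fingertips at about (258,180) and (335,155). I'll go down and grip.

```bash
python3 -m inch '0 0 12 0 0 0 100; 0 0 30 0 0 0 100; 0 0 50 0 0 0 100; 0 0 68 0 0 0 100; 0 0 82 0 0 0 100; 0 0 88 0 0 0 100; 0 0 89 0 0 0 100; 0 0 89 0 0 0 100' 60
python3 -m inch '0 0 0 0 0 0 50; 0 0 0 0 0 0 25; 0 0 0 0 0 0 0; 0 0 0 0 0 0 0; 0 0 0 0 0 0 0; 0 0 0 0 0 0 0; 0 0 0 0 0 0 0; 0 0 0 0 0 0 0' 60
```

```text
clock: 4.45
tool_pos: [630.9, 188.6, 142.9]
tcp_rot: [179.9, -0.0, 91.5]
contact_force: [-0.1, -0.4, 0.5]
finger_gap: 0.998
grip_force: 0.0
clock: 5.45
tool_pos: [630.9, 188.5, 142.6]
tcp_rot: [179.9, -0.0, 91.5]
contact_force: [0.6, 0.2, 2.2]
finger_gap: 0.165
grip_force: 59.8
```

Gripped (14 mm opening, 60 N). I'll lift straight up and compute the transfer.

```bash
python3 -m inch '0 0 -4 0 0 0 0; 0 0 -14 0 0 0 0; 0 0 -28 0 0 0 0; 0 0 -44 0 0 0 0; 0 0 -60 0 0 0 0; 0 0 -74 0 0 0 0; 0 0 -84 0 0 0 0; 0 0 -89 0 0 0 0; 0 0 -89 0 0 0 0' 60
python3 go.py 494.6 -113.2 231.3 67.1 630.5 188.5 231.3 91.5
```

```text
clock: 6.58
tool_pos: [630.6, 188.5, 231.5]
tcp_rot: [180.0, -0.0, 91.5]
contact_force: [-0.8, -0.5, -5.2]
finger_gap: 0.167
grip_force: 59.0
[-298.04 -143.75   -0.      0.      0.     24.4 ]
```

```bash
python3 -m inch '-8 -6 0 0 0 1.5 0; -28 -22 0 0 0 4.5 0; -58 -44 0 0 0 8.5 0; -92 -66 0 0 0 12.5 0; -128 -88 0 0 0 16 0; -165 -106 0 0 0 19 0; -202 -120 0 0 0 21.5 0; -237 -131 0 0 0 23.2 0; -266 -138 0 0 0 24.2 0; -286 -142 0 0 0 24.4 0; -296 -143.4 0 0 0 24.4 0; -298 -143.8 0 0 0 24.4 0' 60
python3 -m inch '0 0 0 0 0 0 0; 0 0 0 0 0 0 0' 60
python3 - <<'E'
from h import *
P={n:eyes.grab_frame(n) for n in("side","top")}
for n,p in P.items():
    C=cloud(p);z=p["z_map"]>0
    print(n,rack_fit(p))
    for k in("panel_center","panel_holes","hook_tips"): print(k,[(np.round(r["xy"],1).tolist(),round(r["conf"],2)) for r in place_of(p,k)])
    near=z&(np.hypot(C[...,0]-494,C[...,1]+113)<110)
    m=near&(C[...,2]>252)&(C[...,2]<266); r=cv2.minAreaRect(C[m][:,:2].astype(np.float32));print("top",m.sum(),r,np.median(C[m][:,2]))
    m=near&(C[...,2]>110)&(C[...,2]<215);q=C[m]-[494.6,-113.2,0]
    A=np.c_[q[:,1:],np.ones(len(q))];b=q[:,0]
    for _ in range(6):
        k=np.linalg.lstsq(A,b,rcond=None)[0]; g=abs(A@k-b)<4; A,b=A[g],b[g]
    print("face yaw",np.degrees(np.arctan(-k[0])),"tilt",np.degrees(np.arctan(k[1])),len(b))
p=P["side"];cv2.imwrite("pics/d.png",cv2.resize(p["img"][140:380,240:560],(800,600)))
E
```

```text
clock: 8.07
tool_pos: [494.1, -113.5, 231.1]
tcp_rot: [-180.0, -0.0, 67.0]
contact_force: [-0.6, -0.1, -4.3]
finger_gap: 0.167
grip_force: 59.1
clock: 8.32
tool_pos: [494.7, -112.5, 231.3]
tcp_rot: [-180.0, -0.0, 67.2]
contact_force: [0.4, 0.6, -3.2]
finger_gap: 0.163
grip_force: 59.1
side (array([ 632.4, -172.7]), np.float64(-22.67), np.float64(1.2479671398504428))
panel_center [([284.2, 348.9], 0.95), ([279.6, 280.3], 0.72), ([349.0, 242.9], 0.66)]
panel_holes [([292.6, 340.1], 0.94), ([343.7, 234.3], 0.87)]
hook_tips [([383.4, 225.8], 0.85)]
top 436 ((493.2798156738281, -111.24697875976562), (197.42996215820312, 42.15549850463867), 75.76738739013672) 261.1092874432857
face yaw -20.73700549952421 tilt 8.959395565480236 279
top (array([ 632.5, -172.3]), np.float64(-22.99), np.float64(1.7052052074769068))
panel_center [([407.7, 337.6], 0.89)]
panel_holes [([412.0, 330.2], 0.89)]
hook_tips []
top 136 ((494.462158203125, -112.5079345703125), (189.54263305664062, 16.016176223754883), 67.86819458007812) 259.73381646524564
face yaw -22.966708519490144 tilt 0.19664025907469979 116
```

View pics/d.png

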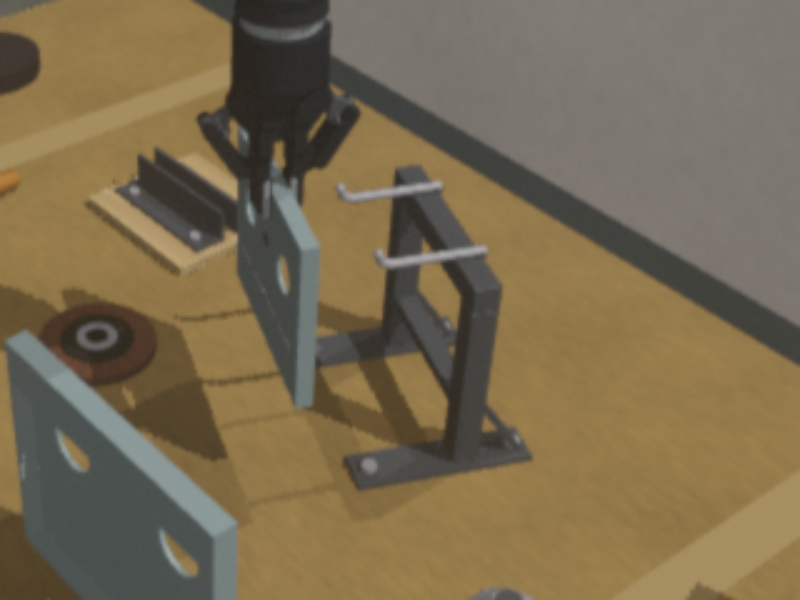

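The panel is held square about 65 mm in front of the hook tips, roughly (340,190) and (380,258). Its top edge is at 260.5 mm, so the holes sit at hook height. Going in along tool +y.

```bash
python3 -m inch '0 3 0 0 0 0 0; 0 10 0 0 0 0 0; 0 20 0 0 0 0 0; 0 31 0 0 0 0 0; 0 41 0 0 0 0 0; 0 50 0 0 0 0 0; 0 55 0 0 0 0 0; 0 57 0 0 0 0 0; 0 57 0 0 0 0 0' 60
python3 - <<'E'
from h import *
p=eyes.grab_frame("side");cv2.imwrite("pics/e.png",cv2.resize(p["img"][180:330,300:500],(800,600),interpolation=cv2.INTER_CUBIC))
E
```

```text
clock: 9.85
tool_pos: [546.9, -135.3, 231.3]
tcp_rot: [-180.0, 0.0, 67.1]
contact_force: [-0.8, 0.2, -4.9]
finger_gap: 0.167
grip_force: 59.1
```

View pics/e.png

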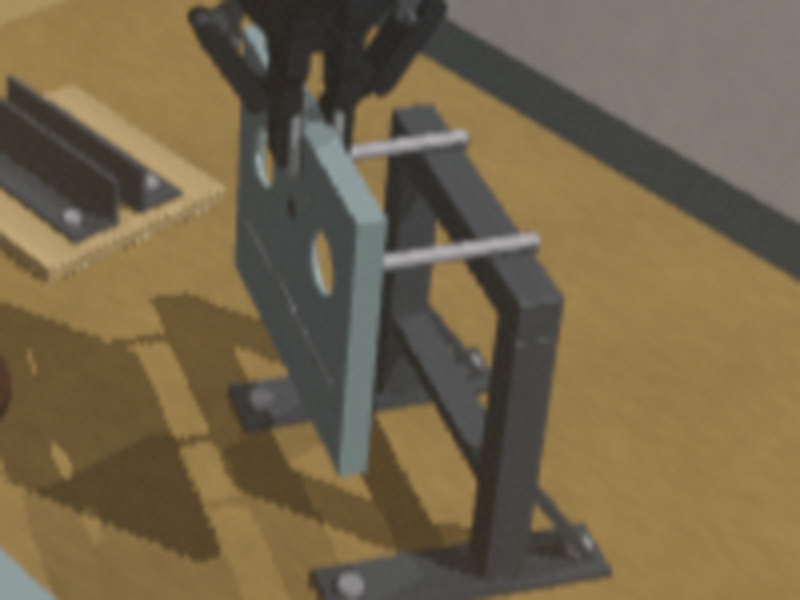

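The near bar, from (535,240) to (385,262), runs on into the near hole at (322,260). There is no contact, so I'll carry on.

```bash
python3 -m inch '0 3 0 0 0 0 0; 0 8 0 0 0 0 0; 0 14 0 0 0 0 0; 0 20 0 0 0 0 0; 0 27 0 0 0 0 0; 0 34 0 0 0 0 0; 0 41 0 0 0 0 0; 0 48 0 0 0 0 0; 0 53 0 0 0 0 0; 0 56 0 0 0 0 0; 0 57 0 0 0 0 0; 0 57 0 0 0 0 0' 60
python3 - <<'E'
from h import *
p=eyes.grab_frame("side");cv2.imwrite("pics/f.png",cv2.resize(p["img"][180:330,300:500],(800,600),interpolation=cv2.INTER_CUBIC))
E
```

```text
clock: 11.4
tool_pos: [599.5, -157.5, 231.3]
tcp_rot: [-180.0, 0.0, 67.1]
contact_force: [0.4, 1.2, -4.5]
finger_gap: 0.162
grip_force: 59.1
```

View pics/f.png

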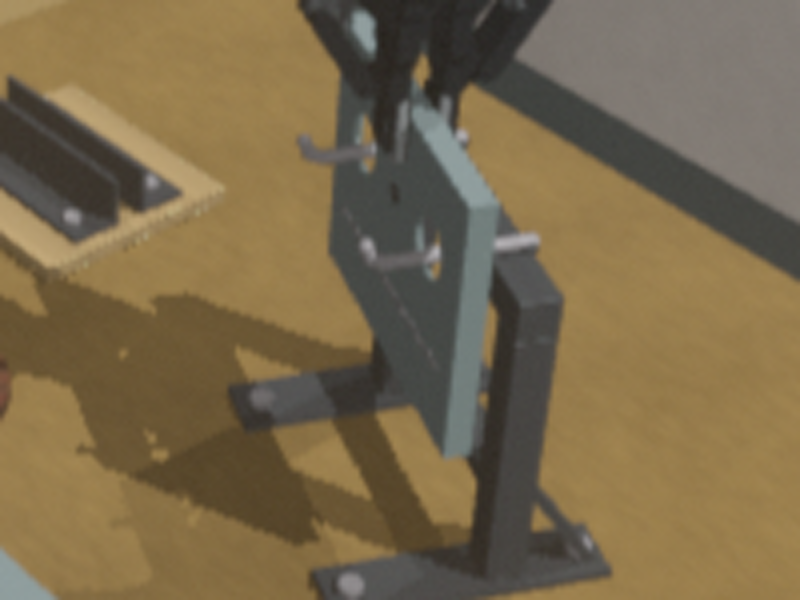

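Both hook tips, at about (305,145) and (368,250), now stick out through the holes. Next I'll lower it gently and watch the force.

```bash
python3 -m inch '0 0 2 0 0 0 0; 0 0 5 0 0 0 0; 0 0 8 0 0 0 0; 0 0 11 0 0 0 0; 0 0 14 0 0 0 0; 0 0 16 0 0 0 0; 0 0 17 0 0 0 0; 0 0 17 0 0 0 0; 0 0 17 0 0 0 0' 60
python3 -m inch '0 0 0.5 0 0 0 0; 0 0 1 0 0 0 0; 0 0 1.5 0 0 0 0; 0 0 1.5 0 0 0 0; 0 0 1.5 0 0 0 0' 60
```

```text
clock: 12.58
tool_pos: [599.7, -157.6, 214.4]
tcp_rot: [180.0, -0.0, 67.1]
contact_force: [0.7, -0.5, -4.4]
finger_gap: 0.168
grip_force: 59.2
clock: 13.2
tool_pos: [599.6, -157.6, 212.8]
tcp_rot: [-180.0, -0.0, 67.1]
contact_force: [0.2, 0.2, -3.7]
finger_gap: 0.166
grip_force: 59.2
```

```bash
python3 -m inch '0 0 0.5 0 0 0 0; 0 0 1 0 0 0 0; 0 0 1 0 0 0 0; 0 0 1 0 0 0 0' 60
python3 -m inch '0 0 0.5 0 0 0 0; 0 0 1 0 0 0 0; 0 0 1 0 0 0 0; 0 0 1 0 0 0 0' 60
```

```text
clock: 13.7
tool_pos: [599.7, -157.6, 212.3]
tcp_rot: [180.0, -0.0, 67.1]
contact_force: [-0.8, 0.1, -0.5]
finger_gap: 0.166
grip_force: 59.8
clock: 14.2
tool_pos: [599.8, -157.6, 212.1]
tcp_rot: [179.9, -0.0, 67.1]
contact_force: [-2.6, 0.7, 5.6]
finger_gap: 0.165
grip_force: 60.7
```

Seated: the force turned upward. I'll ease off the preload and open slowly.

```bash
python3 -m inch '0 0 -0.5 0 0 0 0; 0 0 -0.8 0 0 0 0; 0 0 -0.8 0 0 0 8; 0 0 -0.8 0 0 0 18; 0 0 -0.8 0 0 0 20; 0 0 -0.8 0 0 0 24; 0 0 -0.8 0 0 0 30; 0 0 -0.8 0 0 0 40; 0 0 -0.8 0 0 0 55; 0 0 -0.8 0 0 0 70; 0 0 -0.8 0 0 0 70; 0 0 -0.8 0 0 0 70' 20
python3 - <<'E'
from h import *
p=eyes.grab_frame("side");cv2.imwrite("pics/g.png",cv2.resize(p["img"][180:330,300:500],(800,600),interpolation=cv2.INTER_CUBIC))
E
```

```text
clock: 15.7
tool_pos: [599.6, -157.6, 211.6]
tcp_rot: [180.0, -0.0, 67.1]
contact_force: [-0.5, 0.8, 0.0]
finger_gap: 0.701
grip_force: 0.0
```

View pics/g.png

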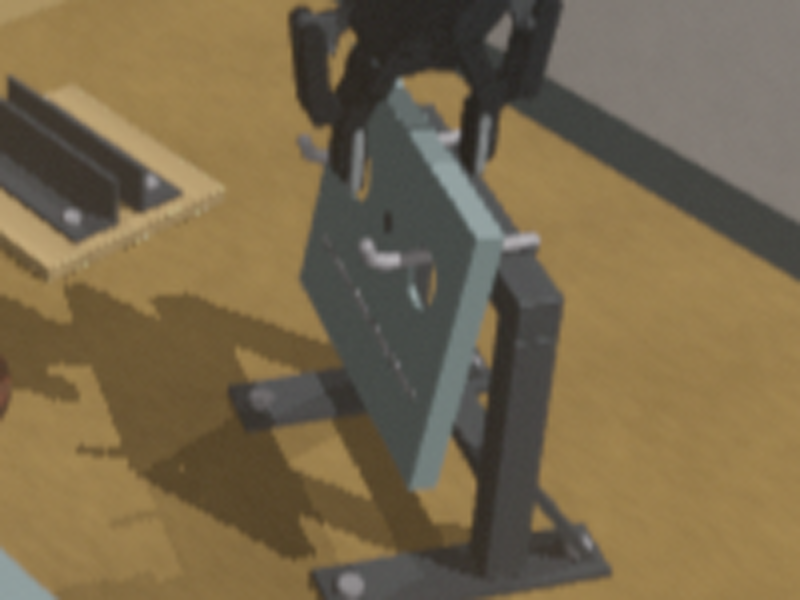

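The panel hangs from both hooks behind the tips, at (370,250) and (310,150), leaning a little, and the fingers are clear of it. I'll retreat upward.

```bash
python3 -m inch '0 0 0 0 0 0 100; 0 0 0 0 0 0 100; 0 0 0 0 0 0 100; 0 0 -5 0 0 0 100; 0 0 -15 0 0 0 100; 0 0 -30 0 0 0 100; 0 0 -50 0 0 0 100; 0 0 -75 0 0 0 100; 0 0 -95 0 0 0 100; 0 0 -110 0 0 0 100; 0 0 -118 0 0 0 100; 0 0 -120 0 0 0 100'
python3 -m inch '0 0 0 0 0 0 100; 0 0 0 0 0 0 100; 0 0 0 0 0 0 100; 0 0 0 0 0 0 100; 0 0 0 0 0 0 100; 0 0 0 0 0 0 100; 0 0 0 0 0 0 100; 0 0 0 0 0 0 100;0 0 0 0 0 0 100; 0 0 0 0 0 0 100; 0 0 0 0 0 0 100; 0 0 0 0 0 0 100'
python3 - <<'E'
from h import *
p=eyes.grab_frame("side");cv2.imwrite("pics/i.png",cv2.resize(p["img"][180:330,300:500],(800,600),interpolation=cv2.INTER_CUBIC))
E
```

```text
clock: 17.25
tool_pos: [599.9, -157.7, 332.5]
tcp_rot: [179.9, -0.0, 67.1]
contact_force: [0.4, -0.6, -0.2]
finger_gap: 0.998
grip_force: 0.0
clock: 18.75
tool_pos: [599.6, -157.6, 331.6]
tcp_rot: [180.0, -0.0, 67.1]
contact_force: [-0.4, -0.9, 0.6]
finger_gap: 1.0
grip_force: 0.0
```

View pics/i.png

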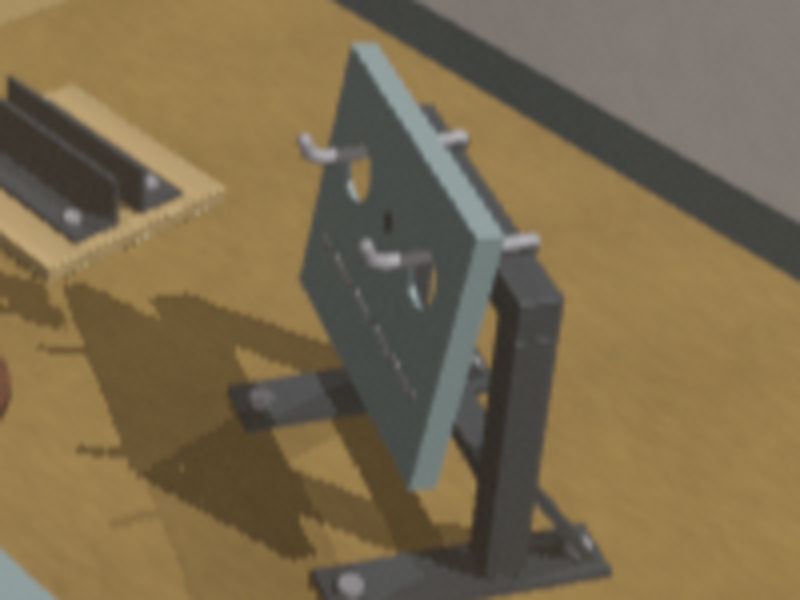

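The panel hangs still on both hooks: tips at (305,145) and (370,250) come through the holes, and its pose matches the previous picture. The gripper is well clear.

```bash
python3 -c "from plant import bot;print(bot.job_done())"
```

```text
the job is handed in; nothing more can be done
None
```

The smaller stove panel now hangs still from both rack hooks by its knob holes, leaning slightly, with the gripper clear; the job was handed in at about 19 s, and the flap disc, wire brush and file were left where they lie.

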